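Run the vial shuttle to its marked stop

ROBOT

A 6-joint arm with a two-finger parallel gripper is mounted at the origin on the work surface. World frame = base frame: x ahead of the robot, y to its left, z up, the work surface at z = 0. Lengths are in mm, angles in rad, forces in N, time in s.
With the tool pointing down it reaches from about 350 to 975 mm from the base axis. Payload 7.1 kg.
Tool frame: the origin (TCP) lies between the finger pads; the fingertips stand 19 mm ahead of it and the grasp point (between the pads) is the TCP; z points along the fingers, y is the line along which they close (so a half turn about z gives the same grasp; the last joint's range is limited). The gripper opens to 88 mm and grips with 3 to 60 N. Pads are 20 mm wide; open, the fingers measure 115 mm over their backs; the gripper's body (75 mm by 178 mm) begins 61 mm behind the grasp point.
Start: joints at [1.237, 0.423, 1.63, -0, 1.089, -0.019], TCP at [193.485, 594.28, 241.675] pointing down, gripper open.
Joint ranges: [-3, 3], [-0.9, 2.11], [0.09, 2.58], [-1.31, 4.45], [0.11, 2.69], [-2.54, 2.54]. Speed limits (rad/s): [2.39, 2.39, 3.01, 3.14, 3.14, 3.14].

INTERFACE

Orientations are given as a rotation vector (axis times angle).
In Python, from workcell import ctrl gives the robot as it stands.
- The arm moves only by the tool arm_command, never from a script. Its argument "series" is a list of rows, each an object with "linear": the shift along the tool's x, y, z in m, a list of three; "turn": the turn about the tool's z in rad. A call has 1 to 10 rows; each row shifts and turns the commanded pose from where the row before left it, along the tool's axes as they then stand; what a row does not reach is not made up. A row lasts 1/10 s, in which the tool goes at most 50 mm and 8.59 degrees, less where a joint would pass 70% of its speed; a pose out of reach is approached as far as the arm can. A call with a gripper value outside its range is refused whole. "jaw" is the opening, from -1 (shut) to 1 (fully open), set as the call begins (left out, the last holds). The fingers move at their own pace and stop on an object; the grip force is fixed at half the most. Time passes only in rows, so rows that do not move let the fingers close. It gives the time, the measured TCP pose, the force, the opening and the grip force at its end, in the units of the state.
- ctrl.get_obs(): the state, without advancing time (a new reading comes with each control period).
- ctrl.get_image(name): name is "scene" or "side" or "wrist"; returns a dict with "frame" (400x640x3 uint8, blue, green, red), "fx", "fy", "cx", "cy" (pixels), "rvec" (rotation vector, rad) and "tvec" (3), from world to camera coordinates, as OpenCV has them. Camera axes: x right, y down, z forward; pixel columns grow to the right and rows downward; lengths in mm; the calibration is good to about 2 mm. A picture is of the moment at which its call begins. There is no depth.
- ctrl.close_job(): hands the job in; it is judged then, once.
The state is a dict: "t": time; "qpos": joint angles; "qvel": joint speeds; "joint_torque": joint torques, N m; "ee_pos": TCP position; "orientation": TCP orientation; "ft_force": force on the tool from outside, world axes, zero at the start; "moment": the same for the moment, N m; "width": finger opening in mm; "grasp_force": force on a finger pad.
Only numpy, scipy, OpenCV 4.12 (cv2) and the standard library are available. Lean on these libraries where they do the work, as an engineer would, in place of code of your own. Each camera call takes 0.05 s, during which the arm holds its last target. There are 200 camera calls.

TASK

The white vial shuttle on the bench rail is held by friction until the black pad in its middle is pressed down. With the fingertips press the pad down, keep it down and gently push the shuttle along the rail until it rests against the marked stop, the one that carries a diamond-shaped plate; then let the pad spring back up and move clear. Never force the shuttle along while its pad is up, and leave the things standing around it where they are: nothing is to be lifted.

Things in the scene. Friction and masses are not known exactly. Their poses are not given: they have to be found in the camera images.
- rail: Aluminium slide rail fixed to the bench, 440 mm long (its y axis), 64 mm wide (x), flat top 30 mm above the bench. Origin: centre of its underside, on the bench. It stands in a different place each time, turned up to about 30 degrees; the shuttle slides only along its y axis.
- shuttle: White shuttle, slides along the rail either way: 130 mm long (y), 56 mm wide (x). Origin: its centre, at the rail's top (30 mm above the bench). Its two raised end blocks (35 mm long, tops 31 mm above the origin) each hold a fixed capped vial (top 40 mm above the origin, 47 mm from the centre); between them a 60 mm gap, open at the sides, is filled by the pad.
- pad (a joint): How far the pad is pressed: 0 = up, 0.008 m = fully down. Up, a friction brake holds the shuttle (10 to 16 N sideways; do not overcome it); from about 1 mm down it slides freely (about 1 N); slide at 3 to 7 mm. Stiff spring: 9 N before it starts down, 11 N at 4 mm, 14 N at the bottom; it returns by itself.
- pad_top (a point): Centre of the top of the black ribbed press pad (48 mm across the rail, 56 mm along it), 49.5 mm above the bench when up; it goes straight down. Fingertips pressing it drag the shuttle along by friction or, if they slip, come up against an end block (30 mm from the centre) and push there.
- stop_marked: The marked stop, near either end of the rail: aluminium block fixed on the rail, 56 mm wide, 20 mm long (y), 30 mm high, with a flat diamond-shaped dark plate (48 mm over its corners) on a short stem, its top 49 mm above the rail. Origin: centre of the block's underside, on the rail's top. The shuttle touches it when their origins are 75 mm apart. It does not give.
- stop_plain: The other stop near the opposite end of the rail: the same block without the plate. Origin: centre of its underside, on the rail's top.
- bottle: Amber bottle with a white cap, 62 mm wide, 135 mm high, standing beyond the rail. Leave it alone. Origin: centre of its underside.
- tube_rack: Blue rack of eight capped tubes, 75 x 140 mm, 87 mm high, standing beyond the rail. Leave it alone. Origin: centre of its underside.
- jar: White jar, 52 mm wide, 55 mm high, on the robot's side of the rail. Leave it alone. Origin: centre of its underside.
- wrench: Steel wrench, 130 mm long, lying on the robot's side of the rail. Leave it alone. Origin: middle of its underside.

How it is judged:
By the outcome, as a careful person would: the job done as asked, in the order asked, and still so for the second after the job is handed in, with the robot touching nothing.
It also fails if it takes over 35 s, if anything falls off the work surface, if the arm or the gripper's body presses on something with over 40 N, if the wrist force passes 120 N, or if a joint passes its speed limit or range.

## Working session

There is one attempt and no reset: what is moved stays moved. The work goes in short steps, Python scripts to look and compute and a tool call to move; the robot and the scene stay as the last step left them, time stands still between calls to the robot, and variables do not carry over. Pictures are saved under pics/ and viewed, at most 10 in all, crops included, and the job is handed in when it is done.

Besides the shell and the picture viewer there is one more tool, called after "Emit:" by a JSON object that holds its "name" and its "arguments". arm_command: Moves the arm, as the interface text tells. Its arguments: {"type":"object","properties":{"series":{"type":"array"},"jaw":{"type":"number"}},"required":["series"]}

```bash
mkdir -p pics; ls; cat > h.py <<'E'
import numpy as np, cv2
from workcell import ctrl
def ray(im,u,v):
    R,_=cv2.Rodrigues(np.array(im["rvec"],float)); t=np.array(im["tvec"],float).ravel()
    d=R.T@np.array([(u-im["cx"])/im["fx"],(v-im["cy"])/im["fy"],1.]); return -R.T@t,d
def onz(im,u,v,z):
    o,d=ray(im,u,v); return o+d*(z-o[2])/d[2]
def proj(im,P):
    K=np.array([[im["fx"],0,im["cx"]],[0,im["fy"],im["cy"]],[0,0,1.]])
    return cv2.projectPoints(np.array(P,float).reshape(-1,3),np.array(im["rvec"],float),np.array(im["tvec"],float),K,None)[0].reshape(-1,2)
E
python3 - <<'E'
from h import *
import pickle
ims={n:ctrl.get_image(n) for n in("scene","side","wrist")}
pickle.dump(ims,open("ims0.pkl","wb"))
for n,im in ims.items():
    cv2.imwrite(f"pics/{n}0.png",im["frame"]); print(n,-cv2.Rodrigues(np.array(im["rvec"],float))[0].T@np.array(im["tvec"]).ravel(),im["fx"])
print(ctrl.get_obs())
E
```

```text
pics
scene [ 972.10763561 -126.98306676  797.29058589] 517.3560802189224
side [ 498.94978754 -553.31095729  420.28750198] 415.78522237294885
wrist [129.22334148 614.03117921 382.78338521] 276.3479969546288
{'t': 0.15, 'qpos': array([ 1.23699602e+00,  4.23697715e-01,  1.63046446e+00, -6.86093313e-05,
        1.08857959e+00, -1.90126273e-02]), 'qvel': array([-1.91717567e-05, -2.08437803e-03, -2.12226403e-03,  1.04846995e-03,
        5.38874913e-05, -1.37979785e-03]), 'joint_torque': array([ 3.17855520e-04, -5.44982207e+01, -2.73923385e+01,  6.44303416e-02,
        2.04883260e-02, -4.27005034e-05]), 'ee_pos': array([193.38355537, 593.92722517, 241.07965535]), 'orientation': array([-4.92356576e-01, -3.10262712e+00,  1.79367755e-03]), 'ft_force': array([ 0.11473436, -0.43717778,  0.31493223]), 'moment': array([ 0.00818202, -0.04453593, -0.01438564]), 'grasp_force': 0.0, 'width': 88.01889951296579}
```

View pics/scene0.png

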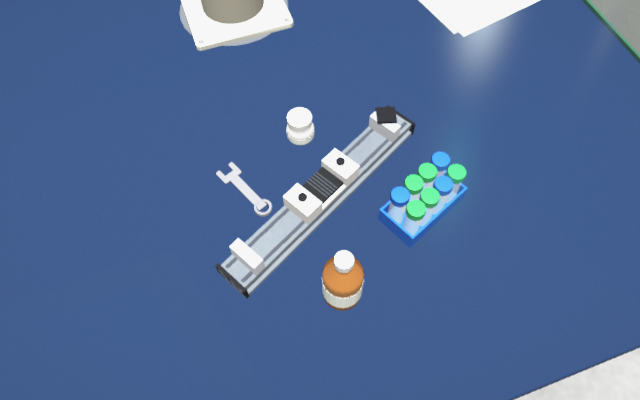

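View pics/side0.png

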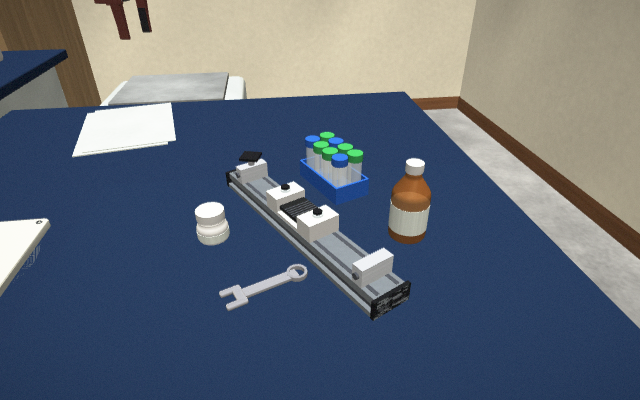

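The scene view shows the shuttle's vial caps at about (302,198) and (340,161), the pad at (322,184), the diamond plate at (386,118) and the plain stop at (246,255). The side view shows the caps at (285,187) and (317,212), and the plate at (251,156).

```bash
python3 - <<'E'
from h import *
import pickle
ims=pickle.load(open("ims0.pkl","rb"))
def blob(im,u,v,r):
    f=im["frame"][v-r:v+r+1,u-r:u+r+1].max(axis=2)
    n,l,s,c=cv2.connectedComponentsWithStats((f<70).astype(np.uint8))
    # component nearest the window centre
    k=min(range(1,n),key=lambda i:np.hypot(*(c[i]-r))-0.05*s[i,4]); return c[k]+[u-r,v-r],s[k,4]
P={}
for name,a,b,r,z in(("capA",(302,198),(317,212),8,70),("capB",(340,161),(285,187),8,70),("plate",(386,118),(251,156),14,79),("pad",(322,184),(299,208),22,49.5)):
    (p,sa),(q,sb)=blob(ims["scene"],*a,r),blob(ims["side"],*b,r)
    o1,d1=ray(ims["scene"],*p);o2,d2=ray(ims["side"],*q)
    s=np.linalg.lstsq(np.c_[d1,-d2],o2-o1,rcond=None)[0]
    x1,x2=o1+s[0]*d1,o2+s[1]*d2
    P[name]=onz(ims["scene"],*p,z)
    print(name,p.round(1),sa,q.round(1),sb,"tri",((x1+x2)/2).round(1),"gap",np.linalg.norm(x1-x2).round(1),"scene@z",P[name].round(1),"side@z",onz(ims["side"],*q,z).round(1))
v=P["capB"]-P["capA"];print(np.linalg.norm(v),np.degrees(np.arctan2(v[1],v[0])),(P["capB"]+P["capA"])/2)
w=P["plate"]-P["capA"];print(np.degrees(np.arctan2(w[1],w[0])))
# rail corners at the tops of the ends
R=cv2.Rodrigues(np.array(ctrl.get_obs()["orientation"]))[0];print(R.round(3))
E
```

```text
capA [300.5 199.2] 4 [316.9 211. ] 52 tri [564.4 -26.3  68.7] gap 3.2 scene@z [566.8 -27.3  70. ] side@z [563.1 -26.5  70. ]
capB [338.2 163. ] 4 [284.5 186.4] 39 tri [519.9  56.   68.8] gap 2.8 scene@z [522.2  55.   70. ] side@z [518.8  55.8  70. ]
plate [387.  116.8] 6 [249.9 156.2] 200 tri [461.7 170.1  74.4] gap 2.5 scene@z [466.4 167.6  79. ] side@z [461.2 162.5  79. ]
pad [332.6 192.2] 5 [294.5 207.1] 258 tri [540.6  39.   30.9] gap 19.4 scene@z [561.1  30.4  49.5] side@z [531.9  21.3  49.5]
93.60370449718708 118.50028981179547 [544.48709939  13.87061949  70.        ]
117.26975038370239
[[-0.951  0.31  -0.   ]
 [ 0.31   0.951 -0.001]
 [-0.    -0.001 -1.   ]]
```

The cap spacing measures 93.6 mm against 94 expected, and the cap height 69 mm against 70. The shuttle centre is at about (541.5, 14.6), the rail runs towards the marked stop at about 118.4°, and there are about 95 mm to go. I'll shut the jaws and fly over at the present height, then turn so the finger line lies along the rail.

Emit:
{"name": "arm_command", "arguments": {"jaw": -1, "series": [{"linear":[-0.0365,-0.0316,0],"turn":0},{"linear":[-0.0365,-0.0316,0],"turn":0},{"linear":[-0.0365,-0.0316,0],"turn":0},{"linear":[-0.0365,-0.0316,0],"turn":0},{"linear":[-0.0365,-0.0316,0],"turn":0},{"linear":[-0.0365,-0.0316,0],"turn":0},{"linear":[-0.0365,-0.0316,0],"turn":0},{"linear":[-0.0365,-0.0316,0],"turn":0},{"linear":[-0.0365,-0.0316,0],"turn":0},{"linear":[-0.0365,-0.0316,0],"turn":0}]}}

```text
t: 1.15
ee_pos: [443.3, 179.0, 241.8]
orientation: [0.492, 3.103, 0.0]
ft_force: [1.0, 0.4, 0.5]
width: 10.9
grasp_force: 0.0
```

Emit:
{"name": "arm_command", "arguments": {"series": [{"linear":[-0.0365,-0.0316,0],"turn":0},{"linear":[-0.0365,-0.0316,0],"turn":0},{"linear":[-0.0365,-0.0316,0],"turn":0},{"linear":[-0.0365,-0.0316,0],"turn":0},{"linear":[0,0,0],"turn":-0.135},{"linear":[0,0,0],"turn":-0.135},{"linear":[0,0,0],"turn":-0.135},{"linear":[0,0,0],"turn":-0.135},{"linear":[0,0,0],"turn":-0.135},{"linear":[0,0,0],"turn":-0.135}]}}

```text
t: 2.15
ee_pos: [542.2, 15.4, 241.4]
orientation: [0.778, -3.043, -0.0]
ft_force: [-0.1, -0.0, 0.0]
width: 0.4
grasp_force: 0.0
```

```bash
python3 - <<'E'
from h import *
o=ctrl.get_obs();im=ctrl.get_image("wrist");cv2.imwrite("pics/wrist1.png",im["frame"])
import pickle;pickle.dump(im,open("w1.pkl","wb"))
R=cv2.Rodrigues(o["orientation"])[0]
print(o["t"],o["ee_pos"],np.degrees(np.arctan2(R[1,1],R[0,1])),R[:,2],o["ft_force"],o["width"],o["qpos"])
C=np.array([541.5,14.6]);a=np.radians(118.4);u=np.array([np.cos(a),np.sin(a)])
for s,z in((-47,70),(47,70),(0,49.5),(175,79)): print(s,proj(im,[*(C+s*u),z]).round(0))
E
```

```text
2.15 [542.18762581  15.352346   241.41775837] 118.68657885687772 [-5.76535370e-04 -1.42126860e-05 -9.99999834e-01] [-0.1029897  -0.01781709  0.03569153] 0.3955363347721601 [ 6.37255523e-03  3.03089443e-01  1.81302283e+00 -1.23218545e-05
  1.02605700e+00 -2.06509270e+00]
-47 [[279. 190.]]
47 [[360. 191.]]
0 [[319. 187.]]
175 [[475. 193.]]
```

View pics/wrist1.png

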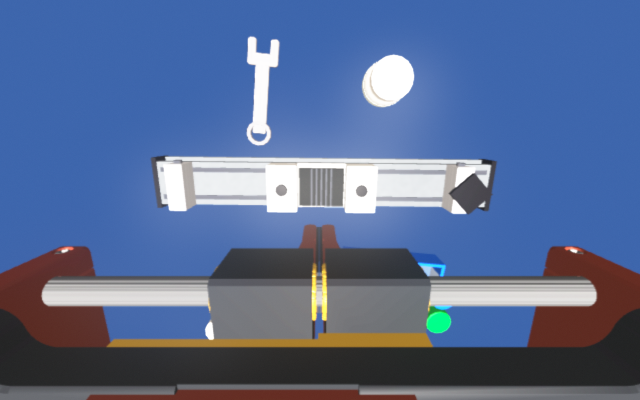

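The wrist view shows the caps at (281,190) and (361,190), the pad between them at (321,187), the plate at (470,193), and the rail level in the picture. Everything is within 2 px of the prediction except the plate, which I'll measure here.

```bash
python3 - <<'E'
from h import *
import pickle
im=pickle.load(open("w1.pkl","rb"));g=im["frame"].max(axis=2)
def c(x0,x1,y0,y1,th):
    n,l,s,cc=cv2.connectedComponentsWithStats((g[y0:y1,x0:x1]<th).astype(np.uint8));k=1+s[1:,4].argmax();return cc[k]+[x0,y0],s[k]
A,_=c(270,293,178,203,90);B,_=c(350,373,178,203,90)
p,s=c(445,490,170,220,60);print(A,B,p,s)
PA,PB=onz(im,*A,70),onz(im,*B,70);PP=onz(im,*p,79);M=(PA+PB)/2;u=(PB-PA)/np.linalg.norm(PB-PA)
print(PA,PB,M,np.degrees(np.arctan2(u[1],u[0])),np.linalg.norm(PB-PA),PP,"along",(PP-M)[:2]@u[:2],"across",np.cross(u[:2],(PP-M)[:2]))
# stop block row of intensities: face toward shuttle
print(im["frame"][200,435:470].max(axis=1)); print(im["frame"][174,435:470].max(axis=1))
for sx in (160,165,170): print(sx,proj(im,[*(M[:2]+(sx-10)*u[:2]),60]),proj(im,[*(M[:2]+(sx-10)*u[:2]),30]))
E
```

```text
Traceback (most recent call last):
ValueError: attempt to get argmax of an empty sequence
```

```bash
python3 - <<'E'
from h import *
import pickle
im=pickle.load(open("w1.pkl","rb"));g=im["frame"].max(axis=2)
def c(x0,x1,y0,y1,th):
    n,l,s,cc=cv2.connectedComponentsWithStats((g[y0:y1,x0:x1]<th).astype(np.uint8));k=1+s[1:,4].argmax();return cc[k]+[x0,y0],s[k]
A,_=c(270,293,182,200,150);B,_=c(350,373,182,200,150)
p,s=c(445,487,170,220,60);print(A,B,p,s)
PA,PB=onz(im,*A,70),onz(im,*B,70);PP=onz(im,*p,79);M=(PA+PB)/2;u=(PB-PA)/np.linalg.norm(PB-PA)
print(PA,PB,M,np.degrees(np.arctan2(u[1],u[0])),np.linalg.norm(PB-PA),PP,"along",(PP-M)[:2]@u[:2],"across",np.cross(u[:2],(PP-M)[:2]))
print(g[203,435:470],g[174,435:470])
for sx in (160,165,170): print(sx,proj(im,[*(M[:2]+(sx-10)*u[:2]),60]),proj(im,[*(M[:2]+(sx-10)*u[:2]),30]))
E
```

```text
Traceback (most recent call last):
ValueError: attempt to get argmax of an empty sequence
```

```bash
python3 - <<'E' 2>&1 | grep -v Deprec
from h import *
import pickle
im=pickle.load(open("w1.pkl","rb"));g=cv2.cvtColor(im["frame"],cv2.COLOR_BGR2GRAY)
def c(x0,x1,y0,y1):
    t,m=cv2.threshold(g[y0:y1,x0:x1],0,1,cv2.THRESH_BINARY_INV+cv2.THRESH_OTSU)
    n,l,s,cc=cv2.connectedComponentsWithStats(m);k=1+s[1:,4].argmax();return cc[k]+[x0,y0],s[k],t
A,a,_=c(272,291,182,199);B,b,_=c(352,371,182,199)
p,s,t=c(448,487,170,216);print(A,a,B,b,p,s,t)
PA,PB=onz(im,*A,70),onz(im,*B,70);PP=onz(im,*p,79);M=(PA+PB)/2;u=(PB-PA)/np.linalg.norm(PB-PA);d=(PP-M)
print(PA,PB,M,np.degrees(np.arctan2(u[1],u[0])),np.linalg.norm(PB-PA),PP,"along",d@u,"across",u[0]*d[1]-u[1]*d[0])
print(g[203,435:470],g[174,435:470])
for sx in (160,165,170): print(sx,proj(im,[*(M[:2]+(sx-10)*u[:2]),60]),proj(im,[*(M[:2]+(sx-10)*u[:2]),30]))
E
```

```text
[280.94897959 189.96938776] [ 4  3 11 11 98] [361.15 190.71] [  4   3  11  12 100] [470.30064161 196.5004583 ] [   0    3   39   43 1091] 147.0
[562.335507   -24.54578495  70.        ] [518.41438886  57.2953455   70.        ] [540.37494793  16.37478028  70.        ] 118.22081572727781 92.88183489180825 [463.76989444 166.74867783  79.        ] along 168.7235118615006 across -3.6083002054658238
[233 234 234 235 236 235 221 190 177 175 175 174 174 176 176 175 177 209
 254 255 255 255 248 158  82  77  78  77  77  77  77  77  76  77  75] [199 200 199 200 199 199 197 197 197 196 183 176 175 175 177 175 175 178
 177 175 182 228 255 255 255 255 255 255 255 255 255 255 255 255 255]
160 [[446.6274654  189.75437672]] [[436.29457874 184.98925388]]
165 [[450.81216877 189.79305965]] [[440.1406569  185.02490371]]
170 [[454.99668273 189.83174082]] [[443.98657507 185.06055206]]
```

Measured from close by, the shuttle centre is at (540.4, 16.4), the direction is 118.3°, and the stop is 168.7 mm from the centre, so there are about 93.7 mm to go. The plate and the block face agree on that. I'll go down to just above the pad.

Emit:
{"name": "arm_command", "arguments": {"series": [{"linear":[0.001,0.001,0.033],"turn":0.007},{"linear":[0,0,0.033],"turn":0},{"linear":[0,0,0.033],"turn":0},{"linear":[0,0,0.033],"turn":0},{"linear":[0,0,0.025],"turn":0},{"linear":[0,0,0.008],"turn":0},{"linear":[0,0,0],"turn":0}]}}

```text
t: 2.9
ee_pos: [540.3, 15.8, 75.7]
orientation: [0.757, -3.047, -0.001]
ft_force: [-0.4, 0.1, -0.4]
width: 0.1
grasp_force: 0.0
```

```bash
python3 - <<'E'
from h import *
a=ctrl.get_image("side")["frame"][130:290,200:400];b=ctrl.get_image("wrist")["frame"][80:340,160:500]
a=cv2.resize(a,(400,320),interpolation=cv2.INTER_CUBIC);b=cv2.resize(b,None,fx=320/260,fy=320/260)[:,:390]
cv2.imwrite("pics/near.png",np.hstack([a,b]));o=ctrl.get_obs();print(o["ee_pos"],o["ft_force"],o["orientation"])
E
```

```text
[541.71719628  15.80410636  77.54928854] [ 0.54981695 -0.10780565  0.33484124] [-7.57853583e-01  3.04765336e+00 -4.70316472e-04]
```

View pics/near.png

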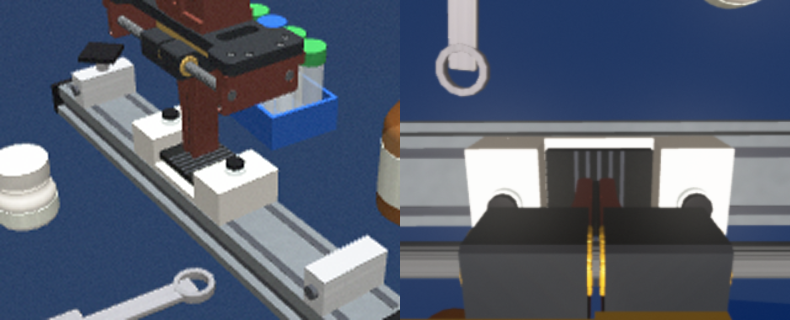

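The near view shows the shut fingertips above the middle of the ribbed pad (left panel near (205,150)), between the two end blocks and clear of both. I'll press down in small steps and watch the force.

Emit:
{"name": "arm_command", "arguments": {"series": [{"linear":[0,0,0.003],"turn":0},{"linear":[0,0,0.003],"turn":0},{"linear":[0,0,0.002],"turn":0},{"linear":[0,0,0.001],"turn":0},{"linear":[0,0,0],"turn":0},{"linear":[0,0,0],"turn":0}]}}

```text
t: 3.6
ee_pos: [541.3, 15.8, 68.4]
orientation: [-0.759, 3.048, -0.0]
ft_force: [-2.0, 0.0, 7.5]
width: 0.3
grasp_force: 3.4
```

Emit:
{"name": "arm_command", "arguments": {"series": [{"linear":[0,0,0.001],"turn":0},{"linear":[0,0,0.001],"turn":0},{"linear":[0,0,0.001],"turn":0},{"linear":[0,0,0.001],"turn":0},{"linear":[0,0,0],"turn":0},{"linear":[0,0,0],"turn":0}]}}

```text
t: 4.2
ee_pos: [541.4, 15.7, 64.7]
orientation: [-0.759, 3.048, -0.001]
ft_force: [-2.8, -0.6, 10.7]
width: 0.5
grasp_force: 5.6
```

```bash
python3 - <<'E'
from h import *
for i in range(4):
    ctrl.get_image("wrist");o=ctrl.get_obs();print(o["ee_pos"].round(1),o["ft_force"].round(1),o["moment"].round(2))
E
```

```text
[541.3  15.7  64.7] [-2.7 -1.5 11. ] [-0.07  0.52 -0.01]
[541.4  15.7  64.7] [-3.6 -0.7 10.9] [-0.11  0.53 -0.02]
[541.4  15.7  64.7] [-3.2 -2.  10.7] [-0.11  0.47 -0.02]
[541.4  15.7  64.8] [-2.7 -0.4 10.7] [-0.12  0.6  -0.01]
```

The force is 11 N, so the pad is about 4 mm down. I'll slide gently towards the marked stop, along +tool y.

Emit:
{"name": "arm_command", "arguments": {"series": [{"linear":[0,0,0.0007],"turn":0},{"linear":[0,0.001,0],"turn":0},{"linear":[0,0.002,0],"turn":0},{"linear":[0,0.002,0],"turn":0},{"linear":[0,0.002,0],"turn":0},{"linear":[0,0.002,0],"turn":0},{"linear":[0,0.002,0],"turn":0},{"linear":[0,0.002,0],"turn":0},{"linear":[0,0.002,0],"turn":0},{"linear":[0,0,0],"turn":0}]}}

```text
t: 5.4
ee_pos: [534.3, 29.0, 64.1]
orientation: [-0.759, 3.048, -0.001]
ft_force: [-3.1, -1.2, 11.7]
width: 0.4
grasp_force: 5.8
```

```bash
cat > cap.py <<'E'
from h import *
import sys
im=ctrl.get_image("side");o=ctrl.get_obs();g=cv2.cvtColor(im["frame"],cv2.COLOR_BGR2GRAY)
# caps in the side view, predicted from shuttle travel s along the rail, measured as dark blobs
s=float(sys.argv[1]);C=np.array([540.4,16.0]);u=np.array([-0.474,0.880])
for k in(-47,47):
    q=proj(im,[*(C+(s+k)*u),68])[0].round().astype(int);r=6
    w=g[q[1]-r:q[1]+r+1,q[0]-r:q[0]+r+1];n,l,st,c=cv2.connectedComponentsWithStats((w<70).astype(np.uint8))
    if n>1:
        i=1+st[1:,4].argmax();p=onz(im,*(c[i]+q-r),68);print(k,q,"area",st[i,4],"travel",((p[:2]-C)@u-k).round(1))
print("tcp along",((o["ee_pos"][:2]-C)@u).round(1),"across",(u[0]*(o["ee_pos"][:2]-C)[1]-u[1]*(o["ee_pos"][:2]-C)[0]).round(1),"z",o["ee_pos"][2].round(1),"f",o["ft_force"].round(1),"along f",(o["ft_force"][:2]@u).round(1),o["t"])
E
python3 cap.py 15
```

```text
-47 [311 207] area 65 travel 20.0
47 [280 183] area 84 travel 22.8
tcp along 14.4 across -0.8 z 64.1 f [-2.  -0.9 10.7] along f 0.2 5.45
```

The pad stays down at about 11 N and the sideways force is near zero, so the shuttle is moving with the tips. I'll continue.

Emit:
{"name": "arm_command", "arguments": {"series": [{"linear":[0,0.002,0],"turn":0},{"linear":[0,0.003,0],"turn":0},{"linear":[0,0.003,0],"turn":0},{"linear":[0,0.003,0],"turn":0},{"linear":[0,0.003,0],"turn":0},{"linear":[0,0.003,0],"turn":0},{"linear":[0,0.003,0],"turn":0},{"linear":[0,0.003,0],"turn":0},{"linear":[0,0.003,0],"turn":0},{"linear":[0,0.003,0],"turn":0}]}}

```text
t: 6.45
ee_pos: [520.6, 54.5, 64.0]
orientation: [-0.759, 3.048, -0.001]
ft_force: [-2.9, -2.4, 11.3]
width: 0.2
grasp_force: 5.8
```

Emit:
{"name": "arm_command", "arguments": {"series": [{"linear":[0,0.003,0],"turn":0},{"linear":[0,0.003,0],"turn":0},{"linear":[0,0.003,0],"turn":0},{"linear":[0,0.003,0],"turn":0},{"linear":[0,0.003,0],"turn":0},{"linear":[0,0.003,0],"turn":0},{"linear":[0,0.002,0],"turn":0},{"linear":[0,0.002,0],"turn":0},{"linear":[0,0,0],"turn":0},{"linear":[0,0,0],"turn":0}]}}

```text
t: 7.45
ee_pos: [510.2, 74.1, 64.0]
orientation: [-0.759, 3.048, -0.0]
ft_force: [-2.9, -2.1, 11.5]
width: 0.0
grasp_force: 5.8
```

```bash
python3 cap.py 66; python3 - <<'E'
from h import *
a=ctrl.get_image("side")["frame"][120:280,190:390];b=ctrl.get_image("scene")["frame"][90:250,260:460]
cv2.imwrite("pics/mid.png",cv2.resize(np.hstack([a,b]),None,fx=2,fy=2,interpolation=cv2.INTER_CUBIC))
E
```

```text
-47 [293 194] area 72 travel 72.5
47 [265 172] area 55 travel 66.7
tcp along 65.4 across -1.0 z 64.0 f [-2.6 -1.  12.3] along f 0.4 7.5
```

View pics/mid.png

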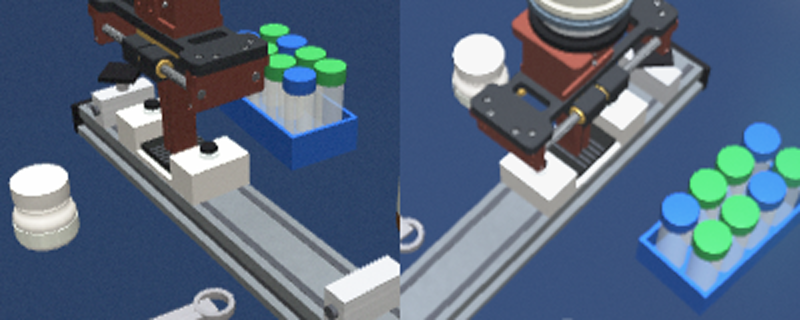

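The picture shows the shuttle carried along by the tips, with the pad down and the leading block nearing the marked stop (left panel, about 25 mm gap near (120,110)). I'll make the final approach slower and watch the force.

Emit:
{"name": "arm_command", "arguments": {"series": [{"linear":[0,0.002,0],"turn":0},{"linear":[0,0.003,0],"turn":0},{"linear":[0,0.003,0],"turn":0},{"linear":[0,0.003,0],"turn":0},{"linear":[0,0.003,0],"turn":0},{"linear":[0,0.002,0],"turn":0},{"linear":[0,0.002,0],"turn":0},{"linear":[0,0.002,0],"turn":0},{"linear":[0,0.001,0],"turn":0},{"linear":[0,0.001,0],"turn":0}]}}

```text
t: 8.6
ee_pos: [499.9, 93.4, 63.9]
orientation: [-0.759, 3.048, -0.001]
ft_force: [-2.6, -2.6, 11.4]
width: 0.4
grasp_force: 5.8
```

Emit:
{"name": "arm_command", "arguments": {"series": [{"linear":[0,0.001,0],"turn":0},{"linear":[0,0.001,0],"turn":0},{"linear":[0,0.001,0],"turn":0},{"linear":[0,0,0],"turn":0},{"linear":[0,0,0],"turn":0}]}}

```text
t: 9.1
ee_pos: [498.5, 96.1, 63.9]
orientation: [-0.759, 3.048, -0.0]
ft_force: [-3.1, -1.3, 11.0]
width: 0.4
grasp_force: 5.8
```

```bash
python3 cap.py 91
```

```text
-47 [285 188] area 66 travel 98.3
47 [258 167] area 52 travel 90.9
tcp along 90.4 across -1.1 z 63.9 f [-3.2 -0.7 12.5] along f 0.9 9.15
```

Emit:
{"name": "arm_command", "arguments": {"series": [{"linear":[0,0.0007,0],"turn":0},{"linear":[0,0.0007,0],"turn":0},{"linear":[0,0.0006,0],"turn":0},{"linear":[0,0,0],"turn":0}]}}

```text
t: 9.55
ee_pos: [497.5, 97.8, 63.9]
orientation: [-0.759, 3.048, -0.0]
ft_force: [-2.8, -1.6, 12.2]
width: 0.2
grasp_force: 5.8
```

Emit:
{"name": "arm_command", "arguments": {"series": [{"linear":[0,0.0007,0],"turn":0},{"linear":[0,0.0007,0],"turn":0},{"linear":[0,0.0006,0],"turn":0},{"linear":[0,0,0],"turn":0}]}}

```text
t: 9.95
ee_pos: [496.6, 99.6, 63.9]
orientation: [-0.759, 3.048, -0.0]
ft_force: [-2.8, -1.2, 11.6]
width: 0.6
grasp_force: 5.8
```

```bash
python3 cap.py 95; python3 - <<'E'
from h import *
a=ctrl.get_image("side")["frame"][130:210,215:315];b=ctrl.get_image("wrist")["frame"][140:340,270:520]
cv2.imwrite("pics/end.png",np.hstack([cv2.resize(a,(400,320),interpolation=cv2.INTER_CUBIC),cv2.resize(b,(400,320),interpolation=cv2.INTER_CUBIC)]))
E
```

```text
-47 [284 187] area 65 travel 102.2
47 [257 166] area 52 travel 95.2
tcp along 94.3 across -1.1 z 63.9 f [-3.2 -2.5 12.1] along f -0.7 10.0
```

View pics/end.png

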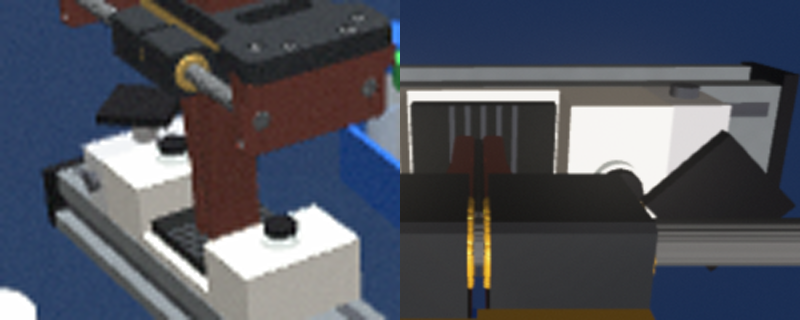

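The end view shows the shuttle's leading block at or almost at the stop (no gap visible near (180,150) left or (670,130) right). I'll press on until the force along the rail confirms contact.

Emit:
{"name": "arm_command", "arguments": {"series": [{"linear":[0,0.0005,0],"turn":0},{"linear":[0,0.0005,0],"turn":0},{"linear":[0,0.0005,0],"turn":0},{"linear":[0,0,0],"turn":0}]}}

```text
t: 10.5
ee_pos: [496.4, 100.1, 64.0]
orientation: [-0.76, 3.047, -0.002]
ft_force: [-0.9, -7.5, 11.6]
width: 0.9
grasp_force: 5.8
```

```bash
python3 cap.py 96
```

```text
-47 [284 187] area 63 travel 102.4
47 [257 166] area 54 travel 95.0
tcp along 94.9 across -1.2 z 64.0 f [-0.7 -7.6 11.4] along f -6.3 10.55
```

The shuttle has stalled at 94.9 mm with about 6 N reaction, so it is against the stop. I'll ease the push to nearly nothing, with the pad still down.

Emit:
{"name": "arm_command", "arguments": {"series": [{"linear":[0,-0.0004,0],"turn":0},{"linear":[0,-0.0003,0],"turn":0},{"linear":[0,0,0],"turn":0}]}}

```text
t: 10.85
ee_pos: [496.5, 100.0, 64.0]
orientation: [-0.759, 3.048, -0.001]
ft_force: [-1.6, -3.1, 11.2]
width: 0.6
grasp_force: 5.8
```

```bash
python3 cap.py 96
```

```text
-47 [284 187] area 63 travel 102.4
47 [257 166] area 53 travel 95.3
tcp along 94.8 across -1.2 z 64.0 f [-2.3 -3.8 11.6] along f -2.3 10.9
```

About 2 N still presses towards the stop, and the shuttle hasn't moved. I'll lift straight up.

Emit:
{"name": "arm_command", "arguments": {"series": [{"linear":[0,0,-0.002],"turn":0},{"linear":[0,0,-0.002],"turn":0},{"linear":[0,0,-0.002],"turn":0},{"linear":[0,0,-0.004],"turn":0},{"linear":[0,0,-0.01],"turn":0},{"linear":[0,0,-0.02],"turn":0},{"linear":[0,0,-0.04],"turn":0},{"linear":[0,0,-0.04],"turn":0},{"linear":[0,0,-0.04],"turn":0},{"linear":[0,0,0],"turn":0}]}}

```text
t: 11.9
ee_pos: [499.1, 101.0, 228.6]
orientation: [-0.757, 3.039, -0.001]
ft_force: [0.5, 0.6, 0.0]
width: 0.7
grasp_force: 0.0
```

```bash
python3 cap.py 96; python3 - <<'E'
from h import *
a=ctrl.get_image("side")["frame"][130:210,215:315];im=ctrl.get_image("wrist");b=im["frame"][110:250,250:450]
cv2.imwrite("pics/fin.png",np.hstack([cv2.resize(a,(350,280),interpolation=cv2.INTER_CUBIC),cv2.resize(b,(400,280),interpolation=cv2.INTER_CUBIC)]))
E
```

```text
-47 [284 187] area 51 travel 99.9
47 [257 166] area 27 travel 96.0
tcp along 94.8 across -2.6 z 226.0 f [ 1.3  0.3 -0.2] along f -0.4 11.95
```

View pics/fin.png

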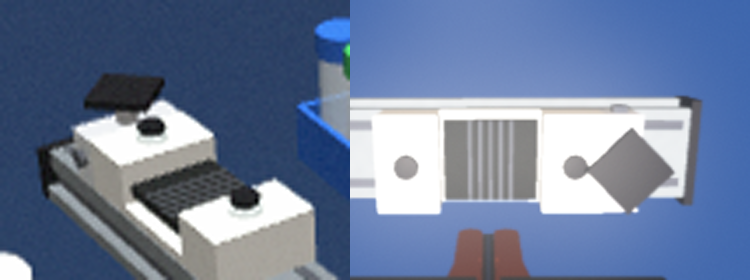

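The final view shows the pad back up, the shuttle flush against the marked stop (plate centre about 75 mm from the shuttle centre), the surroundings undisturbed and the gripper clear.

```bash
python3 -c "
from workcell import ctrl
print(ctrl.close_job())"
```

```text
the job is handed in; nothing more can be done
None
```

The shuttle rests against the marked stop (the stall and 6 N reaction confirmed contact), the pad has sprung back up, the gripper is clear, and the job was handed in at about 12 s; no verdict came back.

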